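Plug the sprung catch open and take the tube block out of the heater

TASK

The aluminium tube block in the white block heater is held down by a sprung catch. Push the wide square wooden plug fully down into the slot behind the catch's fixed post so that it wedges the catch open, let go of it, then lift the tube block out by its knob and stand it upright on the square steel plate. Leave the plug in the slot.

Things in the scene. Friction and masses are not known exactly. Their poses are not given: they have to be found in the camera images.
- heater: white block heater, fixed, 112 x 206 mm. Origin on the bench under the middle of the nest that holds the block; z up, +y from the nest to the catch. Nest floor at z 19 mm, walls to 42. Catch: dark steel frame sliding only along +y (spring, 2 N shut, 4 N at 28 mm, its end, shuts itself); its lip (y 30 to 38 mm, z 60.5 to 64.5) covers the block's edge by 5 mm. Guides beside it reach z 68.5.
- slot (a point): aim for the plug's foot: slot floor, 94 mm along the heater's +y, 19 mm above the bench; same axes. A fixed steel post (55 mm tall) stands 19 mm from it towards the nest. Facing it, the catch's tail plate: at rest 16 mm from the post at the floor, sloping away to 42 mm at its top, 64 mm up; 48 mm across x. A 26 mm plug pressed down here (takes under 10 N) opens the catch 10 mm or more and stays.
- plug: the right prop: square beech plug standing upright, 26 x 26 mm, 108 mm tall, foot stepped in by 3 mm all round over the lowest 4 mm, 60 g. Origin at the centre of its foot, z up, x and y normal to its sides. A like plug, only 13 mm thick and 76 mm tall, stands near and is too thin to open the catch; which stands nearer the robot varies.
- tube_block: aluminium tube block 60 (x) x 70 (y) x 40 mm, 0.3 to 0.55 kg, with dark wells and a black lifting knob at its centre (22 mm across, 50 to 74 mm above the block's underside, on a thinner neck). Origin at the centre of its underside, z up. In the nest it has 2 mm play, its axes along the heater's. It comes out straight up once the catch is open.
- plate: bare square steel plate lying on the bench, 198 x 196 mm, 8 mm high. Origin at the centre of its underside, x and y along its sides. It does not move.
Mind the look-alikes: they are no part of the job. There is more than one size of the heater; the job needs the larger. What is shaped like the tube_block but orange is not meant.

How it is judged:
On the way, in this order (a step that is already met when the one before it is completed fails the run):
1. the wide plug stands fully down in the slot, released, and holds the catch open, with the block still in its nest (z of plug in the frame of heater below 0.031 m and y of plug in the frame of heater between 0.08 and 0.112 m and x of plug in the frame of heater between -0.02 and 0.02 m and angle between plug's own z axis and vertical below 0.2 rad and contact force between the fingers and plug below 0.2 N and z of tube_block in the frame of heater below 0.03 m), for 0.2 s.
2. the block is lifted clear of the nest (z of tube_block in the frame of heater above 0.05 m), for 0.1 s.
At the end, for the whole second after the job is handed in: The tube block stands upright (within 0.1 rad) and at rest on the steel plate, its centre within 68 mm of the plate's centre along each side of the plate; the wide plug still stands in the slot, within 12 mm of the slot's floor, within 20 mm of its middle across and tilted less than 0.2 rad (x of tube_block in the frame of plate between -0.068 and 0.068 m and y of tube_block in the frame of plate between -0.068 and 0.068 m and z of tube_block in the frame of plate below 0.014 m and angle between tube_block's own z axis and vertical below 0.1 rad and contact force between tube_block and plate above 1 N and linear speed of tube_block below 0.02 m/s and z of plug in the frame of heater below 0.031 m and y of plug in the frame of heater between 0.08 and 0.112 m and x of plug in the frame of heater between -0.02 and 0.02 m and angle between plug's own z axis and vertical below 0.2 rad); the robot touches nothing.
It fails at once if the block is forced up out of the nest while the plug is not down in the slot (z of tube_block in the frame of heater above 0.032 m and (z of plug in the frame of heater above 0.04 m or horizontal distance between plug and heater above 0.125 m)).
It also fails if it takes over 48 s, if anything falls off the work surface, if the arm or the gripper's body presses on something with over 40 N, if the wrist force passes 120 N, or if a joint passes its speed limit or range.

ROBOT

A 6-joint arm with a two-finger parallel gripper is mounted at the origin on a cart in front of the work surface, level with it; the furniture and walls round the work are solid. World frame = base frame: x ahead of the robot, y to its left, z up, the work surface at z = 0. Lengths are in m, angles in rad, forces in N, time in s.
With the tool pointing down it reaches from about 0.275 to 0.85 m from the base axis. Payload 19 kg.
Tool frame: the origin (TCP) lies midway between the tips of the shut fingers; the grasp point (between the pads) lies 19 mm behind it; y points along the fingers, z is the direction in which the jaws open and shut, and the axes are right-handed (so a half turn about y gives the same grasp; the last joint's range is limited). The gripper opens to 85 mm and grips with 20 to 120 N. Pads are 22 mm wide; open, the fingers measure 114 mm over their backs; the gripper's body (76 mm by 85 mm) begins 54 mm behind the grasp point. The pads swing forward as they close: fully open they stand 13 mm farther back than shut.
Start: joints at [0.991, 0.15, 1.437, -0, 1.554, -0.134], TCP at [0.248, 0.519, 0.231] pointing down, gripper open.
Joint ranges: [-2.8, 2.8], [-0.68, 2.1], [0.12, 2.68], [-1.39, 4.53], [0.16, 2.79], [-2.81, 2.81]. Speed limits (rad/s): [1.89, 1.89, 2.22, 3.01, 3.01, 3.01].

INTERFACE

Orientations are given as a 3x3 rotation matrix whose columns are the frame's x, y, z axes.
In Python, from workcell import arm gives the robot as it stands. The module is installed in compiled form; this text tells all that it offers.
- The arm moves only by the tool send_rows, never from a script. Its arguments are lists of equal length, an entry for each row: "xyz": the shift along the tool's x, y, z in cm, a list of three; "rot": the turn, a rotation vector about the tool's x, y, z in rad, a list of three; "hand": the finger opening in cm, from 0 to 8.54. A call has 1 to 8 rows; each row is the pose to reach, as a shift and turn from the pose commanded when the call began, along the tool's axes at that moment; what a row does not reach only later rows make up. A row lasts 1/10 s, in which the tool goes at most 50 mm and 8.59 degrees, less where a joint would pass 70% of its speed; a pose out of reach is approached as far as the arm can. A call with a gripper value outside its range is refused whole. The fingers move at their own pace and stop on an object; "squeeze" is the grip in N (left out, the last holds). Time passes only in rows, so rows that repeat a pose let the fingers close. It gives the time, the measured TCP pose, the force and the opening at its end, in the units of the state.
- arm.get_state(): the state, without advancing time (a new reading comes with each control period).
- arm.get_image(name): name is "scene" or "side" or "wrist"; returns a dict with "img" (384x512x3 uint8, blue, green, red), "z_map" (384x512 float32, m along the optical axis (not along the pixel's ray), 0 where there is no reading), "fx", "fy", "cx", "cy" (pixels), "eye" and "rotation" of the camera in the world; the wrist camera has in their place "T_tool_cam" (4x4, takes a point from camera to tool coordinates, whose origin is the TCP and whose axes are the tool frame's). Camera axes: x right, y down, z forward; pixel columns grow to the right and rows downward; lengths in m; the calibration is good to about 2 mm. A picture is of the moment at which its call begins: read the wrist's pose just before it.
- arm.hand_in(): hands the job in, once; it reports no verdict.
The state is a dict: "t": time; "joint_positions": joint angles; "qvel": joint speeds; "joint_torque": joint torques, N m; "ee_pos": TCP position; "orientation": TCP orientation; "wrist_force": force on the tool from outside, world axes, zero at the start; "moment": the same for the moment, N m; "width": finger opening in m.
Only numpy, scipy, OpenCV 4.12 (cv2) and the standard library are available. Lean on these libraries where they do the work, as an engineer would, in place of code of your own. Each camera call takes 0.05 s, during which the arm holds its last target. There are 200 camera calls.

## Working session

There is one attempt and no reset: what is moved stays moved. The work goes in short steps, Python scripts to look and compute and a tool call to move; the robot and the scene stay as the last step left them, time stands still between calls to the robot, and variables do not carry over. Pictures are saved under pics/ and viewed, about 8 in all and at most 12, crops included, and the job is handed in when it is done.

Besides the shell and the picture viewer there is one more tool, called as name(argument=value, ...) on one line, values as JSON. send_rows: Moves the arm, as the interface text tells. Its arguments: {"type":"object","properties":{"xyz":{"type":"array","items":{"type":"array","items":{"type":"number"}}},"rot":{"type":"array","items":{"type":"array","items":{"type":"number"}}},"hand":{"type":"array","items":{"type":"number"}},"squeeze":{"type":"number"}},"required":["xyz","rot","hand"]}

```bash
mkdir -p pics
cat > h.py <<'E'
import numpy as np, cv2, pickle
from workcell import arm
def snap(name,tag):
    s=arm.get_state(); d=arm.get_image(name)
    if 'T_tool_cam' in d:
        T=np.array(d['T_tool_cam']); R=np.array(s['orientation']); p=np.array(s['ee_pos'])
        d['rotation']=R@T[:3,:3]; d['eye']=R@T[:3,3]+p
    pickle.dump(d,open(f'pics/{tag}.pkl','wb')); cv2.imwrite(f'pics/{tag}.png',d['img']); return d
def load(tag): return pickle.load(open(f'pics/{tag}.pkl','rb'))
def cloud(d):
    h,w=d['z_map'].shape; u,v=np.meshgrid(np.arange(w),np.arange(h)); z=d['z_map']
    c=np.stack([(u-d['cx'])/d['fx']*z,(v-d['cy'])/d['fy']*z,z],-1)
    P=c@np.array(d['rotation']).T+np.array(d['eye']); P[z==0]=np.nan; return P
def ray(d,u,v,z):
    r=np.array(d['rotation'])@np.array([(u-d['cx'])/d['fx'],(v-d['cy'])/d['fy'],1]); e=np.array(d['eye'])
    return e+r*(z-e[2])/r[2]
E
python3 - <<'E'
from h import *
a=snap('scene','s0'); b=snap('side','d0'); w=snap('wrist','w0')
for d in(a,b,w): print(np.round(d['eye'],3),np.round(d['rotation'],2).tolist(),d['fx'])
cv2.imwrite('pics/both.png',cv2.resize(np.vstack([np.hstack([a['img'],b['img']]),np.hstack([w['img'],w['img']*0])])[:, :],(800,600)))
print(arm.get_state())
E
```

```text
[-0.501 -0.619  0.735] [[0.5, -0.44, 0.75], [-0.87, -0.26, 0.42], [0.01, -0.86, -0.51]] 404.3084089886957
[-0.093  1.087  0.92 ] [[-0.89, -0.25, 0.38], [-0.46, 0.49, -0.74], [0.0, -0.84, -0.55]] 436.6979178959333
[0.176 0.554 0.375] [[0.43, 0.86, 0.28], [0.9, -0.41, -0.14], [-0.0, 0.32, -0.95]] 265.14011987438533
{'t': 0.15, 'joint_positions': array([ 9.91009566e-01,  1.50849881e-01,  1.43784683e+00, -5.05925125e-06,
        1.55378006e+00, -1.34023565e-01]), 'qvel': array([ 0.00041413, -0.00112205, -0.00121282, -0.00025771, -0.00023457,
        0.00140596]), 'joint_torque': array([ 1.97024208e-03, -7.13382053e+01, -5.71037006e+01, -2.02374681e-04,
        7.10201974e-03,  1.82224348e-04]), 'ee_pos': array([0.24784258, 0.51864688, 0.23084469]), 'orientation': array([[ 9.02281890e-01, -4.80128348e-04,  4.31146333e-01],
       [-4.31146586e-01, -7.42406398e-04,  9.02281591e-01],
       [-1.13125173e-04, -9.99999609e-01, -8.76865546e-04]]), 'wrist_force': array([ 0.34689943,  0.07777485, -0.5161108 ]), 'moment': array([ 0.04055014,  0.01520809, -0.04430439]), 'width': 0.0852186180863608}
```

View pics/both.png

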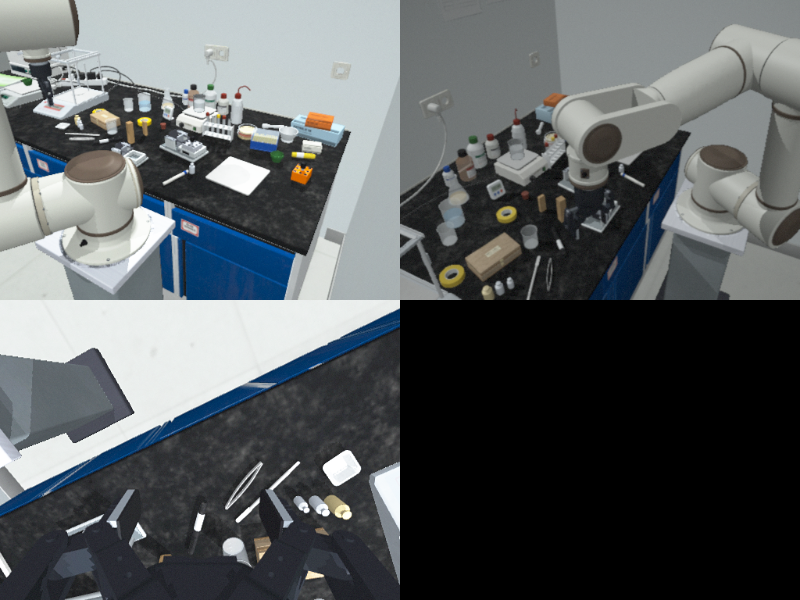

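Composite: plate near scene px (305,224), two heaters near (165,198) and (237,190), two wooden plugs near (166,168) and (185,163). An orange block at (385,224) is the look-alike. The arm covers part of the side view.

Run:
```python
from h import *
a=load('s0'); b=load('d0')
c=cv2.resize(a['img'][135:255,90:350],(780,360),interpolation=cv2.INTER_CUBIC)
e=cv2.resize(b['img'][220:310,160:355],(520,240),interpolation=cv2.INTER_CUBIC)
o=np.zeros((600,780,3),np.uint8);o[:360]=c;o[360:,:520]=e
cv2.imwrite('pics/crop1.png',o)
P=cloud(a)
for u,v in [(166,168),(185,163),(305,224),(237,190),(240,180),(165,198),(166,155),(185,153)]:
    print((u,v),np.round(P[v,u],3), ray(a,u,v,0).round(3))
```

```text
(166, 168) [0.477 0.31  0.067] [0.575 0.403 0.   ]
(185, 163) [0.574 0.302 0.048] [ 0.649  0.366 -0.   ]
(305, 224) [ 0.489 -0.238  0.008] [ 0.501 -0.234  0.   ]
(237, 190) [0.515 0.03  0.039] [0.572 0.067 0.   ]
(240, 180) [0.547 0.038 0.061] [0.643 0.098 0.   ]
(165, 198) [0.365 0.223 0.025] [0.395 0.252 0.   ]
(166, 155) [0.498 0.323 0.107] [0.668 0.483 0.   ]
(185, 153) [0.703 0.408 0.014] [0.726 0.427 0.   ]
```

View pics/crop1.png

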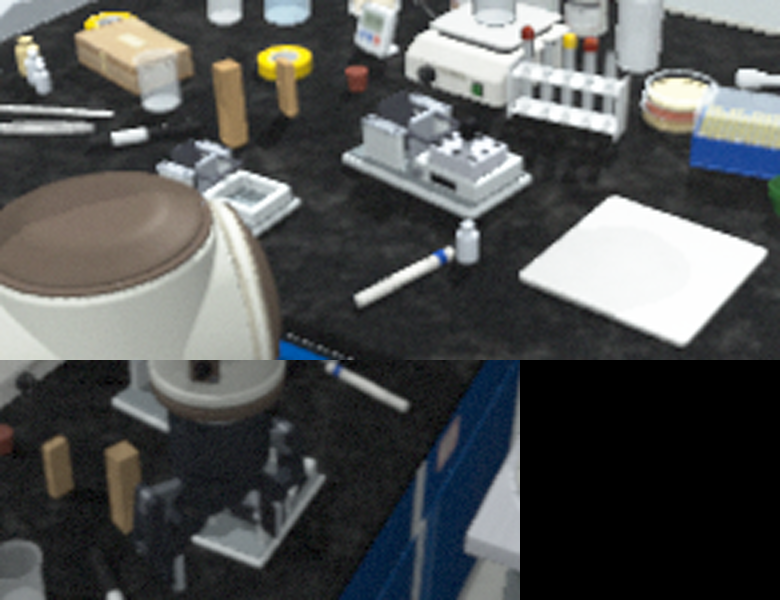

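Candidates: wide plug px (166,168), its top 107 mm up against about 75 mm for the thin one at px (185,160). Larger heater with the silver block at px (245,190); the smaller, empty heater at px (165,198) is not wanted. The orange block is not wanted. Plate px (305,224). Next I move above them for a closer view.

send_rows(xyz=[[29,-13,-21.5],[29,-13,-21.5],[29,-13,-21.5],[29,-13,-21.5],[29,-13,-21.5],[29,-13,-21.5],[29,-13,-21.5],[29,-13,-21.5]], rot=[[0,0,0],[0,0,0],[0,0,0],[0,0,0],[0,0,0],[0,0,0],[0,0,0],[0,0,0]], hand=[8,8,8,8,8,8,8,8])

```text
t: 0.95
ee_pos: [0.4178, 0.1973, 0.3624]
orientation: [[0.902, 0.001, 0.432], [-0.432, -0.0, 0.902], [0.001, -1.0, 0.0]]
wrist_force: [0.7, 1.3, -1.0]
width: 0.0799
```

Run:
```python
from h import *
w=snap('wrist','w1'); b=snap('side','d1'); s=arm.get_state(); print(s['t'],s['ee_pos'],s['orientation'].round(2))
o=np.zeros((600,800,3),np.uint8);o[:384,:512]=w['img'];o[300:,400:]=cv2.resize(b['img'],(400,300)) if 0 else o[300:,400:]
cv2.imwrite('pics/w1v.png',np.vstack([w['img'],cv2.resize(b['img'][150:360,100:460],(512,299))[:216]]))
P=cloud(load('s0'));a=load('s0')
# plate
m=(abs(P[...,2]-0.008)<0.006)&(a['img'].min(-1)>150)
m=cv2.morphologyEx(m.astype(np.uint8),cv2.MORPH_OPEN,np.ones((3,3)))
n,l,st,c=cv2.connectedComponentsWithStats(m)
for i in range(1,n):
    if st[i,4]>150:
        q=P[l==i]; r=cv2.minAreaRect((q[:,:2]).astype(np.float32)); print(st[i],r,q[:,2].mean())
```

```text
1.05 [0.41852523 0.19691261 0.36249886] [[ 0.9   0.    0.43]
 [-0.43 -0.    0.9 ]
 [ 0.   -1.    0.  ]]
[ 265  201   80   49 2235] ((0.500008225440979, -0.2323751598596573), (0.1967494785785675, 0.20205487310886383), 85.42196655273438) 0.00868411009836466
[  79  265  114   74 1705] ((-0.02188103273510933, -0.03500327467918396), (0.19684535264968872, 0.2730411887168884), 56.25197219848633) 0.010153304729411837
```

View pics/w1v.png

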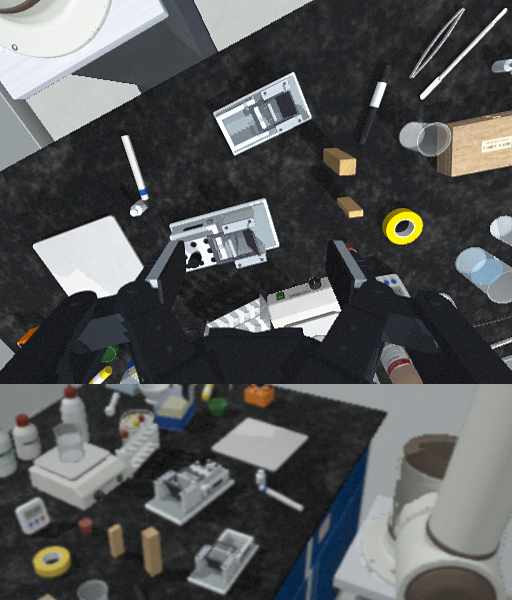

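Wrist view w1: large heater about px (225,240), with the wells of the block at the left (195,252) and the catch at the right. Wide plug top at (338,160), thin plug at (350,207), small heater at (262,110), plate at (90,255). Now I measure.

Run:
```python
from h import *
C={k:cloud(load(k)) for k in('s0','d1','w1')}
def box(P,lo,hi): 
    with np.errstate(all='ignore'): m=np.all((P>lo)&(P<hi),-1)
    return m
for k,P in C.items():
    for nm,lo,hi in [('plugtop',(.42,.26,.1),(.56,.37,.12)),('plugall',(.42,.26,.03),(.56,.37,.12)),('thintop',(.5,.24,.068),(.68,.37,.085)),
                     ('heater',(.38,-.1,.006),(.66,.19,.1)),('base',(.38,-.1,.006),(.66,.19,.022))]:
        m=box(P,lo,hi).astype(np.uint8)
        n,l,st,_=cv2.connectedComponentsWithStats(m)
        if n<2: continue
        i=1+st[1:,4].argmax(); q=P[l==i]
        r=cv2.minAreaRect(q[:,:2].astype(np.float32))
        print(k,nm,st[i],np.round(r[0],4),np.round(r[1],4),round(r[2],1),'z med/max',np.median(q[:,2]).round(4),q[:,2].max().round(4), 'mean',q[:,:2].mean(0).round(4))
# height histograms in heater
q=C['w1'][box(C['w1'],(.38,-.1,.003),(.66,.19,.12))]; print(np.histogram(q[:,2],bins=np.arange(0,.1,.004)))
w=load('w1'); cv2.imwrite('pics/h1.png',cv2.resize(w['img'][185:285,155:295],(784,560),interpolation=cv2.INTER_CUBIC))
```

```text
s0 plugtop [160 154  10   7  41] [0.4863 0.3188] [0.0305 0.0277] 63.9 z med/max 0.1075 0.1109 mean [0.4836 0.3167]
s0 plugall [160 154  12  24 199] [0.4856 0.3193] [0.0342 0.0279] 71.3 z med/max 0.0738 0.1109 mean [0.4808 0.3139]
s0 thintop [181 154   7   5  21] [0.5829 0.3087] [0.0271 0.0139] 71.8 z med/max 0.0744 0.078 mean [0.5809 0.3089]
s0 heater [ 204  165   63   58 1604] [0.5204 0.0203] [0.2681 0.1758] 57.6 z med/max 0.0423 0.0953 mean [0.5189 0.04  ]
s0 base [204 183  63  25 352] [0.5447 0.0606] [0.2062 0.109 ] 80.8 z med/max 0.0158 0.022 mean [0.5088 0.0427]
d1 plugtop [200 250  12  10  77] [0.4859 0.3198] [0.0266 0.0289] 65.7 z med/max 0.1072 0.1118 mean [0.4845 0.3218]
d1 plugall [200 250  14  29 298] [0.4858 0.3195] [0.0283 0.0301] 69.0 z med/max 0.0775 0.1118 mean [0.4817 0.325 ]
d1 thintop [176 248  10   8  43] [0.5841 0.3108] [0.0274 0.0179] 72.4 z med/max 0.0751 0.08 mean [0.5819 0.3127]
d1 heater [ 203  199   62   50 1633] [0.5725 0.0529] [0.2224 0.1701] 79.7 z med/max 0.0401 0.0965 mean [0.5381 0.084 ]
d1 base [203 215  62  34 564] [0.5454 0.0639] [0.2104 0.1127] 79
[... 260 characters left out ...]
[0.4841 0.3168]
w1 thintop [347 207  16  11 131] [0.5856 0.3114] [0.0248 0.0132] 73.5 z med/max 0.0768 0.0789 mean [0.5841 0.3113]
w1 heater [ 169  198  110   73 5226] [0.5498 0.0636] [0.2047 0.1108] 80.5 z med/max 0.0427 0.0963 mean [0.5414 0.078 ]
w1 base [ 169  198  110   51 1586] [0.5498 0.0636] [0.2047 0.1108] 80.5 z med/max 0.0195 0.022 mean [0.5347 0.1071]
(array([328,  32, 145, 510, 744, 818, 118, 144, 281, 185, 504, 177,  88,
        82, 216, 504, 399, 584, 110,  35,  73,  26,  17,  95]), array([0.   , 0.004, 0.008, 0.012, 0.016, 0.02 , 0.024, 0.028, 0.032,
       0.036, 0.04 , 0.044, 0.048, 0.052, 0.056, 0.06 , 0.064, 0.068,
       0.072, 0.076, 0.08 , 0.084, 0.088, 0.092, 0.096]))
```

View pics/h1.png

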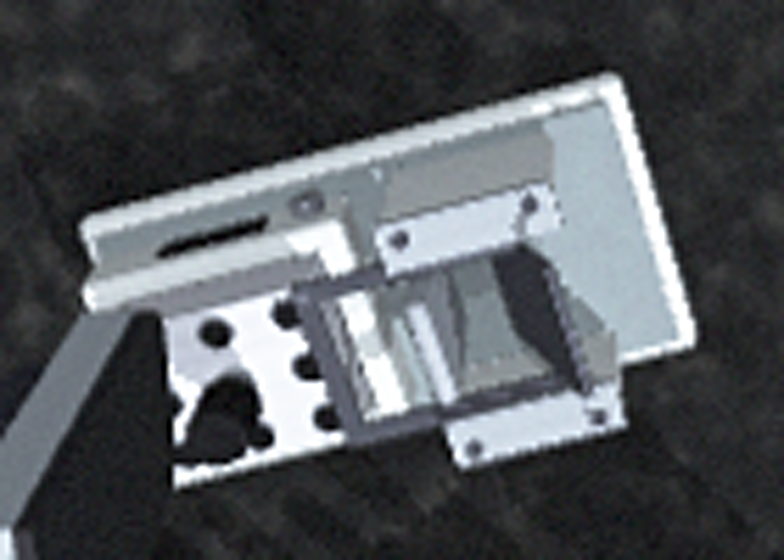

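Crop h1: block with wells and knob at crop (225,410), steel catch frame, and post at (425,355). The dark sloping tail plate is at (545,310), with the white guides on both sides of it. Next I locate knob, guides, post and slot in the base plate's axes.

Run:
```python
from h import *
a=np.radians(80.3); hy=np.array([np.cos(a),np.sin(a)]); hx=np.array([hy[1],-hy[0]]); c=np.array([.548,.0636])
for k in('w1','d1','s0'):
    D=load(k);P=cloud(D); I=D['img']; q=P[...,:2]-c; X=q@hx*1e3; Y=q@hy*1e3; Z=P[...,2]*1e3
    with np.errstate(all='ignore'):
        M=(abs(X)<70)&(abs(Y)<115)&(Z>4)
    def rep(n,m):
        m=m&M
        if m.sum()>4: print(k,n,m.sum(),'x',np.percentile(X[m],[2,50,98]).round(1),'y',np.percentile(Y[m],[2,50,98]).round(1),'z',np.median(Z[m]).round(1))
    with np.errstate(all='ignore'):
        rep('knob',(Z>86)&(Y<15))
        rep('tailtop',(Z>76)&(Y>25))
        rep('guides',(abs(Z-68.5)<2.5)&(I.min(-1)>120)&(Y>-10))
        rep('guideL',(abs(Z-68.5)<2.5)&(I.min(-1)>120)&(Y>-10)&(X<0))
        rep('guideR',(abs(Z-68.5)<2.5)&(I.min(-1)>120)&(Y>-10)&(X>0))
        rep('blocktop',(abs(Z-59)<2.5)&(I.min(-1)>120)&(Y<0))
        rep('post',(Z>70.5)&(Z<77)&(Y>0)&(abs(X-5)<30)&(I.min(-1)>90))
    with np.errstate(all='ignore'):
        rep('wall',(abs(Z-42)<2)&(I.min(-1)>150)&(Y<20))
```

```text
w1 knob 119 x [-7.1  0.9 11.5] y [-58.6 -48.6 -39.6] z 93.9
w1 tailtop 88 x [-21.9   0.4  25.7] y [63.  66.9 69.8] z 82.8
w1 guides 479 x [-43.8 -27.8  48.9] y [16.  44.7 73.3] z 69.7
w1 guideL 267 x [-43.9 -35.  -24.4] y [15.7 44.9 73.2] z 69.7
w1 guideR 212 x [32.4 40.3 49.4] y [16.5 44.5 73.6] z 69.8
w1 blocktop 407 x [-26.6  -4.7  32.1] y [-75.5 -41.7 -23.7] z 60.3
w1 post 90 x [-16.9   2.7  34.5] y [17.  21.7 54. ] z 74.5
w1 wall 356 x [-38.9 -30.   44.9] y [-93.4 -23.   -2.6] z 42.9
d1 knob 28 x [-10.2  -1.8   9. ] y [-60.5 -47.8 -40.7] z 91.8
d1 tailtop 22 x [-23.4  -2.1  18.1] y [41.  66.1 71.3] z 80.4
d1 guides 108 x [-47.4 -28.8  45.5] y [13.8 42.6 73. ] z 68.8
d1 guideL 66 x [-47.6 -37.7  -2.9] y [13.8 43.  72.3] z 68.2
d1 guideR 42 x [12.  37.2 46.4] y [15.5 41.8 73.2] z 69.3
d1 blocktop 85 x [-29.9 -10.3  22.8] y [-81.8 -44.1 -24.6] z 59.5
d1 post 26 x [-17.8   3.4  33.5] y [13.8 21.2 50.8] z 72.1
d1 wall 25 x [-40.7 -36.2  22.2] y [-91.4 -22.4  -2.6] z 41.2
s0 knob 25 x [-10.7  -0.9  10.5] y [-62.6 -54.3 -42.7] z 92.5
s0 tailtop 29 x [-22.1   2.1  24.9] y [61.3 64.7 71.1] z 80.7
s0 guides 88 x [-46.2 -27.6  46.8] y [14.  37.7 70.3] z 68.7
s0 guideL 49 x [-46.2 -36.9  -6.5] y [13.  35.5 69.8] z 68.6
s0 guideR 39 x [18.2 37.7 49.2] y [15.7 38.9 69.4] z 68.8
s0 blocktop 119 x [-29.5  -7.5  28.1] y [-85.9 -63.2 -22.1] z 59.7
s0 post 20 x [-20.2   2.2  28.4] y [13.8 17.5 54.5] z 73.8
s0 wall 101 x [-44.  -27.8  40.9] y [-98.9 -83.7  16.2] z 42.2
```

The layout checks out: knob at base y −50 (the heater origin), tail top +116 mm from it (75+42=117 expected), base 205×111, plug top 26×26 at 108 mm. Going above the wide plug.

send_rows(xyz=[[0.9,5,14],[0.9,10,14],[0.9,15,14],[0.9,20,14],[0.9,20,14],[0.9,20,14],[0.9,20,14]], rot=[[0,-0.05,0],[0,-0.05,0],[0,-0.05,0],[0,-0.05,0],[0,-0.05,0],[0,-0.05,0],[0,-0.05,0]], hand=[8,8,8,8,8,8,8])

```text
t: 1.75
ee_pos: [0.4845, 0.3223, 0.1603]
orientation: [[0.923, -0.003, 0.385], [-0.385, -0.001, 0.923], [-0.002, -1.0, -0.002]]
wrist_force: [-0.9, -0.4, 0.3]
width: 0.0799
```

Run:
```python
from h import *
w=snap('wrist','w2'); b=snap('side','d2')
s=arm.get_state(); R=s['orientation']; p=s['ee_pos']
for k in('w2','d2'):
    D=load(k);P=cloud(D)
    with np.errstate(all='ignore'):
        m=(P[...,2]>.098)&(P[...,2]<.115)&(abs(P[...,0]-.487)<.025)&(abs(P[...,1]-.319)<.025)&(D['img'][...,2]>D['img'][...,0]*1.0+25.)
    q=P[m]; print(k,m.sum()); 
    if m.sum()>5: r=cv2.minAreaRect(q[:,:2].astype(np.float32)); print(r,q[:,2].mean(),'tool',R.T@(np.r_[r[0],.07]-p)*100)
print(p,np.degrees(np.arctan2(R[1,2],R[0,2])))
```

```text
w2 1086
((0.48882150650024414, 0.3199623227119446), (0.025820229202508926, 0.0262848362326622), 67.71138000488281) 0.10848521731783298 tool [ 0.35198596  9.37773688 -0.12276371]
d2 81
((0.48506635427474976, 0.31975623965263367), (0.027752738445997238, 0.028485655784606934), 69.49034881591797) 0.10661828880561902 tool [ 0.01343099  9.37687439 -0.28652015]
[0.48583652 0.32235915 0.16377332] 67.32857764668384
```

View pics/w2.png

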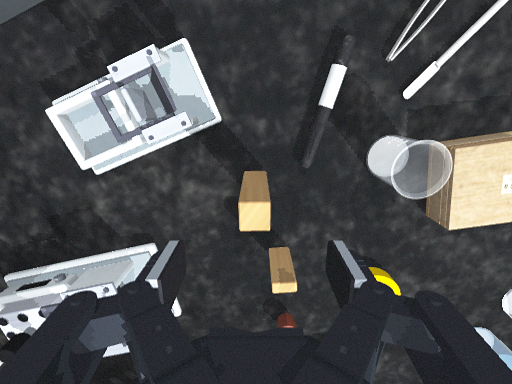

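View w2: wide plug top at px (255,215), centred between the fingers, thin plug beyond it at (283,270). The fits agree within 4 mm. Down, then grip.

send_rows(xyz=[[0.2,4.5,-0.2],[0.2,9.2,-0.2],[0.2,9.2,-0.2],[0.2,9.2,-0.2],[0.2,9.2,-0.2],[0.2,9.2,-0.2],[0.2,9.2,-0.2],[0.2,9.2,-0.2]], rot=[[0,0,0],[0,0,0],[0,0,0],[0,0,0],[0,0,0],[0,0,0],[0,0,0],[0,0,0]], hand=[8,8,8,1.5,1.5,1.5,1.5,1.5], squeeze=60)

```text
t: 2.65
ee_pos: [0.4873, 0.3199, 0.0714]
orientation: [[0.923, 0.003, 0.385], [-0.385, 0.001, 0.923], [0.002, -1.0, 0.002]]
wrist_force: [-1.6, -1.7, 13.2]
width: 0.0255
```

send_rows(xyz=[[0,-3,0],[0,-8,0],[0,-13,0],[3,-17,-4],[7,-17,-8.5],[11,-17,-13],[14.6,-17,-17.2],[14.6,-17,-17.2]], rot=[[0,0,0],[0,0,0],[0,0,0],[0,-0.05,0],[0,-0.12,0],[0,-0.19,0],[0,-0.227,0],[0,-0.227,0]], hand=[1.5,1.5,1.5,1.5,1.5,1.5,1.5,1.5])

```text
t: 3.45
ee_pos: [0.5553, 0.1019, 0.2404]
orientation: [[0.986, 0.001, 0.167], [-0.167, -0.0, 0.986], [0.001, -1.0, -0.0]]
wrist_force: [-0.5, 0.6, -0.3]
width: 0.0252
```

send_rows(xyz=[[0,0,0],[0,0,0],[0,0,0]], rot=[[0,0,0],[0,0,0],[0,0,0]], hand=[1.5,1.5,1.5])

```text
t: 3.75
ee_pos: [0.5546, 0.1053, 0.2397]
orientation: [[0.986, 0.0, 0.167], [-0.167, 0.0, 0.986], [0.0, -1.0, 0.0]]
wrist_force: [-0.5, 0.6, -0.1]
width: 0.0253
```

Run:
```python
from h import *
w=snap('wrist','w3'); b=snap('side','d3'); a=snap('scene','s3')
s=arm.get_state(); R=s['orientation']; p=s['ee_pos']; print(s['t'],p,np.degrees(np.arctan2(R[1,2],R[0,2])),s['width'],s['wrist_force'])
cv2.imwrite('pics/v3.png',np.vstack([w['img'],np.hstack([cv2.resize(b['img'][190:270,180:280],(256,205)),cv2.resize(a['img'][130:230,190:290],(256,205))])]))
```

```text
3.9 [0.55457367 0.10560713 0.23949042] 80.41159726754535 0.025238524101865042 [-0.47595013  0.94271666 -0.60636524]
```

View pics/v3.png

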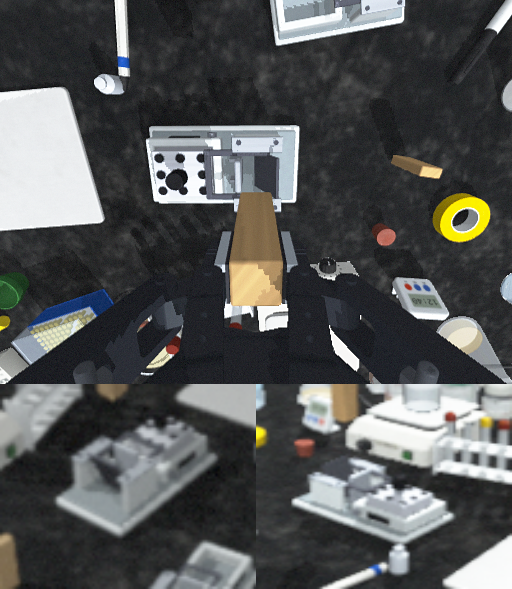

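View v3: plug held upright, foot at px (255,197). The slot behind it runs from the post (px about 237,172) to the tail plate (265,178). Now I measure foot and slot in this one view.

Run:
```python
from h import *
s=arm.get_state(); p=s['ee_pos'][:2]
D=load('w3');P=cloud(D); I=D['img'].astype(int); Z=P[...,2]*1e3
with np.errstate(all='ignore'):
    m=(abs(P[...,0]-.53)<.15)&(abs(P[...,1]-.06)<.14)&(Z>6)&(Z<24)&(np.arange(384)[:,None]<206)
n,l,st,_=cv2.connectedComponentsWithStats(m.astype(np.uint8)); i=1+st[1:,4].argmax(); r=cv2.minAreaRect(P[l==i][:,:2].astype(np.float32)); print('base',r,st[i])
a=np.radians(80.4); hy=np.array([np.cos(a),np.sin(a)]); hx=np.array([hy[1],-hy[0]])
q=P[...,:2]-p; X=q@hx*1e3; Y=q@hy*1e3   # relative to TCP, heater axes
def rep(nm,m):
    if m.sum()>3: print(nm,m.sum(),'x',np.percentile(X[m],[2,50,98]).round(1),'y',np.percentile(Y[m],[2,50,98]).round(1),'z',np.median(Z[m]).round(1))
wood=(I[...,2]>I[...,0]+25)
with np.errstate(all='ignore'):
    M=(abs(X)<90)&(abs(Y)<150)&~wood
    rep('plug foot side',wood&(abs(X)<25)&(abs(Y)<30)&(Z<195)&(Z>165))
    rep('plug side hi',wood&(abs(X)<25)&(abs(Y)<30)&(Z<240)&(Z>200))
    rep('knob',M&(Z>86)&(Z<100)&(Y<-60))
    rep('blocktop',M&(abs(Z-59)<3)&(Y<-50)&(I.min(-1)>120))
    rep('tailtop',M&(Z>79)&(Z<88)&(Y>0))
    rep('guide near',M&(abs(Z-68.5)<3)&(Y>-40)&(X<-20)&(I.min(-1)>120))
    rep('post',M&(Z>71)&(Z<78)&(Y<0)&(Y>-45)&(X>-25))
v=178
for v in (165,172,180,186):
    print(v,[(u,int(Y[v,u]),int(X[v,u]),int(Z[v,u])) for u in range(205,275,4)])
print('foot edge px',[(v,np.where(wood[v,200:310])[0][[0,-1]]+200) for v in range(193,202,2) if wood[v,200:310].any()])
cv2.imwrite('pics/z3.png',cv2.resize(D['img'][120:215,140:310],(800,447),interpolation=cv2.INTER_CUBIC))
```

```text
base ((0.5497993230819702, 0.06326168775558472), (0.20510219037532806, 0.10980434715747833), 80.34701538085938) [ 149  125  151   77 2801]
plug foot side 252 x [-11.5 -11.  -10.5] y [-11.7  -0.1  12.1] z 186.1
plug side hi 898 x [-11.5 -11.  -10.2] y [-11.9  -0.   12.3] z 223.3
knob 298 x [-6.4  2.4 13. ] y [-101.9  -91.6  -82.7] z 93.8
blocktop 1436 x [-25.   -2.6  33.4] y [-126.5  -90.5  -66.1] z 60.4
tailtop 212 x [-21.1   2.8  26.6] y [21.3 24.1 27.1] z 82.9
guide near 739 x [-43.1 -33.8 -24.8] y [-26.9   2.   30.4] z 69.8
post 208 x [-15.7   1.7  22. ] y [-25.9 -21.9 -18.3] z 74.7
165 [(205, -61, -8, 65), (209, -56, -9, 67), (213, -55, -3, 41), (217, -50, -3, 42), (221, -45, -2, 39), (225, -42, 1, 20), (229, -36, 1, 20), (233, -31, 1, 20), (237, -21, -10, 75), (241, -18, -6, 57), (245, -14, 1, 19), (249, -8, 1, 19), (253, -3, 0, 22), (257, 2, -2, 38), (261, 7, -5, 49), (265, 12, -7, 59), (269, 16, -9, 69), (273, 20, -11, 78)]
172 [(205, -62, 0, 66), (209, -57, 0, 65), (213, -58, 8, 30), (217, -50, 5, 43), (221, -45, 5, 43), (225, -42, 11, 20), (229, -37, 11, 20), (233, -31, 11, 
[... 343 characters left out ...]
29, 16, 43), (237, -22, 7, 75), (241, -17, 10, 63), (245, -14, 23, 19), (249, -9, 23, 20), (253, -3, 23, 19), (257, 2, 17, 39), (261, 7, 14, 49), (265, 12, 12, 59), (269, 16, 9, 68), (273, 21, 6, 78)]
186 [(205, -63, 19, 62), (209, -58, 18, 64), (213, -58, 27, 36), (217, -51, 25, 42), (221, -46, 25, 42), (225, -43, 31, 20), (229, -37, 31, 20), (233, -32, 32, 19), (237, -22, 15, 75), (241, -17, 17, 66), (245, -14, 32, 20), (249, -9, 32, 19), (253, -3, 32, 19), (257, 2, 26, 38), (261, 7, 23, 48), (265, 12, 19, 59), (269, 16, 16, 69), (273, 21, 14, 77)]
foot edge px [(193, array([241, 270])), (195, array([240, 271])), (197, array([240, 271])), (199, array([240, 271])), (201, array([239, 272]))]
```

View pics/z3.png

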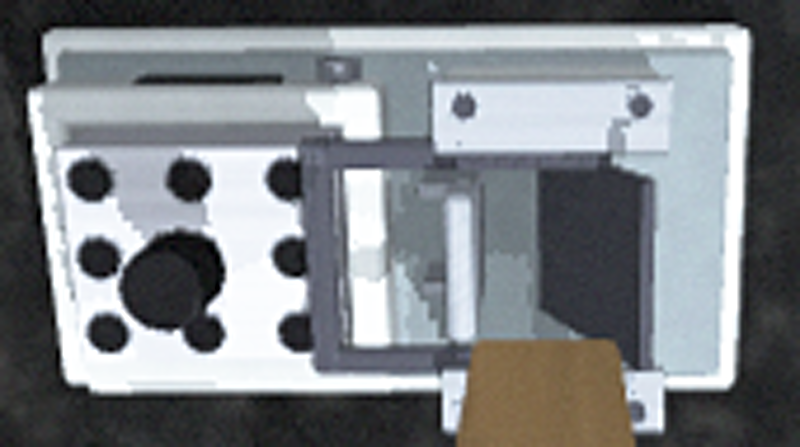

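Relative to the TCP: post face −18 mm, tail plate +18.5 mm at post-top height and −3 mm at the floor (gap 15–16 mm, as stated). The plug spans ±13 mm and is within 1 mm of the slot in x. I shift 1.5 mm towards the post and lower it.

send_rows(xyz=[[0,3,-0.15],[0,6,-0.15],[0,8.5,-0.15],[0,9.5,-0.15],[0,10.2,-0.15],[0,10.8,-0.15],[0,11.4,-0.15],[0,12,-0.15]], rot=[[0,0,0],[0,0,0],[0,0,0],[0,0,0],[0,0,0],[0,0,0],[0,0,0],[0,0,0]], hand=[1.5,1.5,1.5,1.5,1.5,1.5,1.5,1.5])

```text
t: 4.7
ee_pos: [0.555, 0.103, 0.1197]
orientation: [[0.986, 0.001, 0.168], [-0.168, -0.0, 0.986], [0.001, -1.0, -0.0]]
wrist_force: [-0.8, -2.5, 2.7]
width: 0.0251
```

send_rows(xyz=[[0,0.6,0],[0,1.2,0],[0,1.7,0],[0,2.2,0],[0,2.6,0],[0,2.9,0],[0,3.0,0],[0,3.0,0]], rot=[[0,0,0],[0,0,0],[0,0,0],[0,0,0],[0,0,0],[0,0,0],[0,0,0],[0,0,0]], hand=[1.5,1.5,1.5,1.5,1.5,1.5,1.5,1.5])

```text
t: 5.5
ee_pos: [0.5549, 0.103, 0.0904]
orientation: [[0.986, 0.001, 0.168], [-0.168, -0.0, 0.986], [0.001, -1.0, -0.0]]
wrist_force: [-5.9, -4.6, 19.4]
width: 0.0255
```

Run:
```python
from h import *
b=snap('side','d4'); a=snap('scene','s4'); w=snap('wrist','w4'); s=arm.get_state(); print(s['ee_pos'],s['wrist_force'])
for k in('d4','s4','w4'):
    D=load(k);P=cloud(D);I=D['img'].astype(int)
    with np.errstate(all='ignore'):
        m=(I[...,2]>I[...,0]+25)&(abs(P[...,0]-.556)<.03)&(abs(P[...,1]-.104)<.03)&(P[...,2]>.09)
    q=P[m]; print(k,m.sum(), q.mean(0).round(4) if len(q) else '',np.percentile(q[:,2],[50,90,98]).round(4) if len(q) else '')
cv2.imwrite('pics/v4.png',np.vstack([w['img'],np.hstack([cv2.resize(b['img'][180:270,180:280],(256,230)),cv2.resize(a['img'][130:230,190:290],(256,230))])]))
```

```text
[0.55486291 0.1030259  0.0904236 ] [-6.09675415 -4.49041229 19.23364098]
d4 60 [0.5441 0.1066 0.1173] [0.1202 0.1295 0.1449]
s4 65 [0.5439 0.1033 0.1141] [0.1162 0.129  0.1356]
w4 4037 [0.5509 0.1043 0.1211] [0.1276 0.1287 0.1292]
```

View pics/v4.png

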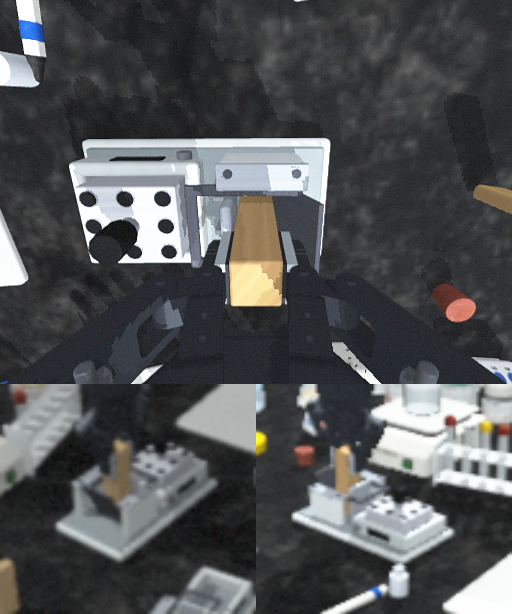

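View v4: the plug is down (top about 127–128 mm), and the catch has moved back, leaving the block's edge uncovered, with all nine wells visible. Release and rise.

send_rows(xyz=[[0,0,0],[0,0,0],[0,0,0],[0,-0.5,0],[0,-3,0],[0,-7,0],[0,-11,0],[0,-11,0]], rot=[[0,0,0],[0,0,0],[0,0,0],[0,0,0],[0,0,0],[0,0,0],[0,0,0],[0,0,0]], hand=[5.5,5.5,5.5,5.5,5.5,5.5,5.5,5.5])

```text
t: 6.45
ee_pos: [0.5564, 0.1033, 0.2051]
orientation: [[0.986, 0.008, 0.168], [-0.168, 0.0, 0.986], [0.008, -1.0, 0.002]]
wrist_force: [-0.7, -0.2, -0.7]
width: 0.0547
```

Run:
```python
from h import *
w=snap('wrist','w5');b=snap('side','d5'); a=snap('scene','s5'); s=arm.get_state(); R=s['orientation']; p=s['ee_pos']; print(p,s['width'])
ang=np.radians(80.35); hy=np.array([np.cos(ang),np.sin(ang)]); hx=np.array([hy[1],-hy[0]])
for k in('w5','d5','s5'):
    D=load(k);P=cloud(D);I=D['img'].astype(int);Z=P[...,2]
    q=P[...,:2]-p[:2]; X=q@hx*1e3; Y=q@hy*1e3
    def rep(n,m):
        if m.sum()>3: print(k,n,m.sum(),'X',np.percentile(X[m],[2,50,98]).round(1),'Y',np.percentile(Y[m],[2,50,98]).round(1),'Z',np.percentile(Z[m],[2,50,98]).round(4))
    with np.errstate(all='ignore'):
        wood=(I[...,2]>I[...,0]+25)&(abs(X)<30)&(abs(Y)<30)
        rep('plug',wood&(Z>.08)&(Z<.14)); rep('plugtop',wood&(abs(Z-.127)<.004)); rep('pluglow',wood&(Z>.08)&(Z<.1))
        rep('knob',(Z>.086)&(Z<.1)&(abs(Y+92)<22)&(abs(X)<25))
        rep('block',(abs(Z-.0595)<.003)&(abs(Y+92)<45)&(abs(X)<40)&(I.min(-1)>120))
        rep('lip',(abs(Z-.0655)<.003)&(abs(Y+55)<25)&(abs(X)<20)&(I.max(-1)<120))
```

```text
[0.55441585 0.10311424 0.1989375 ] 0.055219618607094074
w5 plug 1133 X [-10.9  -4.4  13.6] Y [-11.8   0.7  13. ] Z [0.0838 0.1282 0.1299]
w5 plugtop 817 X [-10.8   0.6  13.8] Y [-11.7   0.7  13.1] Z [0.1255 0.1286 0.1299]
w5 pluglow 131 X [-11.  -10.7  -9.6] Y [-13.   -0.3  10.9] Z [0.0802 0.0909 0.0999]
w5 knob 383 X [-6.5  2.4 12.3] Y [-99.1 -88.9 -80.2] Z [0.087  0.0941 0.0957]
w5 block 2040 X [-25.7  -3.3  32.7] Y [-123.8  -82.6  -55.9] Z [0.0587 0.0603 0.0619]
w5 lip 236 X [-19.2  -0.3  18.7] Y [-50.3 -46.4 -42.8] Z [0.0644 0.0659 0.0672]
d5 plug 156 X [-16.   -7.7  12.8] Y [-13.2   6.9  14. ] Z [0.0811 0.1114 0.1304]
d5 plugtop 41 X [-15.3  -3.   12.8] Y [-13.8   0.9  12.8] Z [0.1241 0.1278 0.1304]
d5 pluglow 49 X [-17.3  -8.1  10.2] Y [-7.7  8.8 12.5] Z [0.0809 0.0898 0.0988]
d5 knob 24 X [-10.4  -1.1   9. ] Y [-99.4 -88.  -78.1] Z [0.0867 0.0927 0.0968]
d5 block 113 X [-30.1  -4.4  29.2] Y [-115.4  -78.8  -52.7] Z [0.0566 0.0595 0.0624]
d5 lip 5 X [-18.8  -6.7   9.1] Y [-46.3 -44.7 -43.4] Z [0.0632 0.0648 0.0653]
s5 plug 148 X [-15.3  -8.8  13. ] Y [-15.8  -9.1  11.2] Z [0.0805 0.1087 0.13  ]
s5 plugtop 34 X [-15.2  -3.2  12.4] Y [-13.9  -3.5  12.5] Z [0.1246 0.1277 0.1309]
s5 pluglow 53 X [-13.5  -9.7  12.9] Y [-15.7 -10.4  11.2] Z [0.0802 0.0899 0.0991]
s5 knob 28 X [-9.5 -1.6  9.6] Y [-102.1  -93.5  -83.6] Z [0.0865 0.0929 0.0962]
s5 block 150 X [-29.5  -5.   29.3] Y [-125.8  -99.5  -57.3] Z [0.0567 0.06   0.0623]
```

Plug free, upright at full depth. The lip edge is now about 4 mm clear of the block's edge. Knob at X +1.2, Y −90 mm from the TCP. Turning the jaws along the heater's x, above the knob.

send_rows(xyz=[[0,0,-1],[0,0,-3],[0,0,-5],[0.1,0,-7],[0.1,0,-9],[0.1,0,-9],[0.1,0,-9],[0.1,1,-9]], rot=[[0,0.14,0],[0,0.28,0],[0,0.42,0],[0,0.56,0],[0,0.7,0],[0,0.84,0],[0,0.98,0],[0,1.12,0]], hand=[5.5,5.5,5.5,5.5,5.5,5.5,5.5,5.5])

```text
t: 7.4
ee_pos: [0.5404, 0.014, 0.1888]
orientation: [[0.272, -0.0, 0.962], [-0.962, 0.0, 0.272], [-0.0, -1.0, -0.0]]
wrist_force: [0.5, -0.3, -0.7]
width: 0.0551
```

send_rows(xyz=[[0,1,0],[0,2,0],[0,3,0],[0,3,0],[0,3,0],[0,3,0]], rot=[[0,0.15,0],[0,0.3,0],[0,0.451,0],[0,0.451,0],[0,0.451,0],[0,0.451,0]], hand=[5.5,5.5,5.5,5.5,5.5,5.5])

```text
t: 8.0
ee_pos: [0.5405, 0.0142, 0.1595]
orientation: [[-0.164, -0.0, 0.986], [-0.986, -0.0, -0.164], [0.0, -1.0, -0.0]]
wrist_force: [-0.0, 0.4, 0.8]
width: 0.055
```

Run:
```python
from h import *
w=snap('wrist','w6'); s=arm.get_state(); R=s['orientation']; p=s['ee_pos']; print(s['t'],p,R.round(3).tolist(),s['joint_positions'].round(2))
P=cloud(w); q=(P-p)@R*100
with np.errstate(all='ignore'): m=(P[...,2]>.086)&(P[...,2]<.098)&(abs(q[...,0])<2.5)&(abs(q[...,2])<2.2)
print(m.sum(),np.percentile(q[m],[2,50,98],axis=0).round(2))
```

```text
8.05 [0.54056264 0.01418543 0.15959433] [[-0.165, 0.0, 0.986], [-0.986, -0.0, -0.165], [0.0, -1.0, 0.0]] [-0.12  0.11  1.62 -0.    1.4   0.05]
505 [[-1.01  6.41 -0.66]
 [-0.18  6.57  0.28]
 [ 0.92  7.2   1.22]]
```

View pics/w6.png

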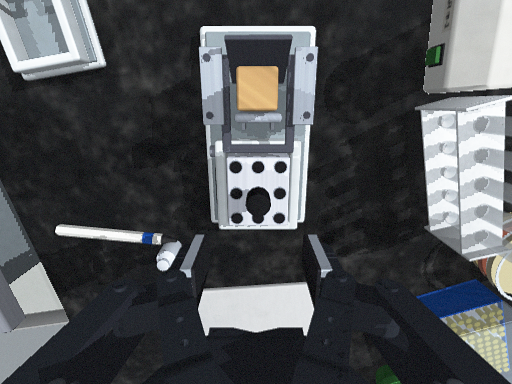

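View w6: knob at px (257,203) between the fingers. Plug seated in the slot at (257,88). Catch lip at (257,140), clear of the block. Knob offset about 2 mm; down and grip.

send_rows(xyz=[[0,3,0.15],[0,6,0.15],[0,8.5,0.15],[0,9.4,0.15],[0,9.4,0.15],[0,9.4,0.15],[0,9.4,0.15],[0,9.4,0.15]], rot=[[0,0,0],[0,0,0],[0,0,0],[0,0,0],[0,0,0],[0,0,0],[0,0,0],[0,0,0]], hand=[5.5,5.5,5.5,5.5,5.5,1,1,1], squeeze=80)

```text
t: 8.85
ee_pos: [0.5426, 0.0139, 0.0669]
orientation: [[-0.168, 0.002, 0.986], [-0.986, -0.0, -0.168], [0.0, -1.0, 0.002]]
wrist_force: [-4.1, 0.6, 8.4]
width: 0.0197
```

send_rows(xyz=[[0,0,0],[0,0,0],[0,-0.4,0],[0,-0.8,0]], rot=[[0,0,0],[0,0,0],[0,0,0],[0,0,0]], hand=[1,1,1,1])

```text
t: 9.25
ee_pos: [0.5419, 0.0139, 0.0739]
orientation: [[-0.168, 0.0, 0.986], [-0.986, -0.0, -0.168], [0.0, -1.0, 0.0]]
wrist_force: [0.7, 0.7, -4.2]
width: 0.0197
```

send_rows(xyz=[[0,-1,0],[0,-2,0],[0,-3,0],[0,-4,0],[0,-5.5,0],[0,-7,0],[0,-9,0],[0,-9,0]], rot=[[0,0,0],[0,0,0],[0,0,0],[0,0,0],[0,0,0],[0,0,0],[0,0,0],[0,0,0]], hand=[1,1,1,1,1,1,1,1])

```text
t: 10.05
ee_pos: [0.543, 0.0138, 0.1662]
orientation: [[-0.168, 0.004, 0.986], [-0.986, -0.001, -0.168], [-0.0, -1.0, 0.004]]
wrist_force: [0.5, -0.6, -4.5]
width: 0.0195
```

Run:
```python
from h import *
w=snap('wrist','w7');b=snap('side','d7'); a=snap('scene','s7'); s=arm.get_state(); R=s['orientation']; p=s['ee_pos']; print(s['t'],p,s['width'],s['wrist_force'])
D=w;P=cloud(D);I=D['img'].astype(int)
q=(P-p)@R*100
with np.errstate(all='ignore'): m=(abs(q[...,0])<5)&(abs(q[...,2])<4.5)&(q[...,1]>-.5)&(q[...,1]<3)&(I.min(-1)>90)
Q=q[m]; A=np.c_[Q[:,[0,2]],np.ones(len(Q))]; print('blocktop plane y=ax+bz+c',m.sum(),np.linalg.lstsq(A,Q[:,1],rcond=None)[0],np.percentile(Q,[2,50,98],axis=0).round(2))
cv2.imwrite('pics/v7.png',np.vstack([w['img'],np.hstack([cv2.resize(b['img'][160:270,180:290],(256,215)),cv2.resize(a['img'][110:230,190:330],(256,215))])]))
```

```text
10.2 [0.54163986 0.01396113 0.16257606] 0.019471094063158553 [-0.14333708 -0.26210043 -3.85420901]
blocktop plane y=ax+bz+c 4923 [-0.24530578 -0.00195134  0.05336224] [[-3.5   0.18 -2.66]
 [-2.07  0.32  0.2 ]
 [ 0.28  2.7   3.09]]
```

View pics/v7.png

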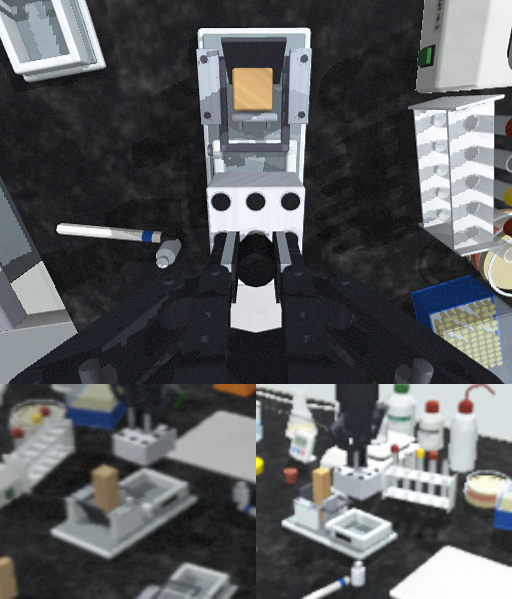

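View v7: the block is out of the nest and level, held by the knob. The nest is empty and the plug still stands in the slot at px (252,88). Now to the plate.

send_rows(xyz=[[2,0,0],[5.5,0,0],[9.5,0,0],[13.5,0,0],[17.5,0,0],[21,0,0],[24,0,0],[25,0,0]], rot=[[0,0,0],[0,0,0],[0,0,0],[0,0,0],[0,0,0],[0,0,0],[0,0,0],[0,0,0]], hand=[1,1,1,1,1,1,1,1])

```text
t: 11.0
ee_pos: [0.4989, -0.2348, 0.162]
orientation: [[-0.17, -0.002, 0.985], [-0.985, 0.0, -0.17], [-0.0, -1.0, -0.002]]
wrist_force: [0.6, 0.0, -2.7]
width: 0.0198
```

send_rows(xyz=[[0,0,0],[0,2,0],[0,4,0],[0,6,0],[0,8,0],[0,9,0],[0,9,0],[0,9,0]], rot=[[0,0,0],[0,0,0],[0,0,0],[0,0,0],[0,0,0],[0,0,0],[0,0,0],[0,0,0]], hand=[1,1,1,1,1,1,1,1])

```text
t: 11.8
ee_pos: [0.5002, -0.2322, 0.0739]
orientation: [[-0.168, 0.0, 0.986], [-0.986, -0.0, -0.168], [0.0, -1.0, 0.0]]
wrist_force: [0.4, -0.2, -2.5]
width: 0.02
```

Run:
```python
from h import *
w=snap('wrist','w8');b=snap('side','d8'); a=snap('scene','s8'); s=arm.get_state(); R=s['orientation']; p=s['ee_pos']; print(s['t'],p,s['width'],s['wrist_force'])
P=cloud(w);I=w['img'].astype(int); q=(P-p)@R*100
with np.errstate(all='ignore'): m=(abs(q[...,0])<5)&(abs(q[...,2])<4.5)&(abs(q[...,1]-.2)<.5)&(I.min(-1)>90)
Q=q[m]; A=np.c_[Q[:,[0,2]],np.ones(len(Q))]; print('blocktop',m.sum(),np.linalg.lstsq(A,Q[:,1],rcond=None)[0].round(3),'z',np.median(P[m][:,2]),np.percentile(Q,[2,98],axis=0).round(2))
cv2.imwrite('pics/v8.png',np.vstack([w['img'],np.hstack([cv2.resize(b['img'][100:270,180:390],(256,207)),cv2.resize(a['img'][130:260,230:390],(256,207))])]))
```

```text
11.95 [ 0.50031155 -0.23261178  0.07429421] 0.01949798728465474 [-0.01335004 -0.5527178  -4.21590629]
blocktop 1970 [-0.003 -0.001  0.639] z 0.06771308564657605 [[-3.38  0.53 -2.77]
 [ 0.3   0.7   2.84]]
```

View pics/v8.png

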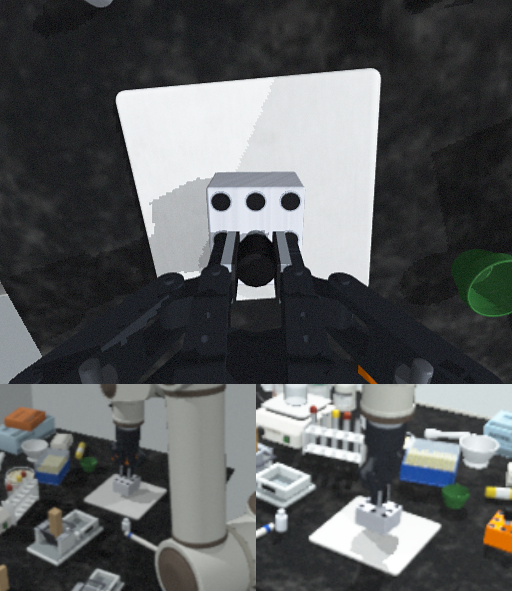

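View v8: the block hangs level (slope under 0.01) over the middle of the plate, its underside about 19 mm above the plate. Lower slowly.

send_rows(xyz=[[0,0.7,0],[0,1.2,0],[0,1.5,0],[0,1.7,0],[0,1.85,0],[0,1.95,0],[0,1.95,0]], rot=[[0,0,0],[0,0,0],[0,0,0],[0,0,0],[0,0,0],[0,0,0],[0,0,0]], hand=[1,1,1,1,1,1,1])

```text
t: 12.65
ee_pos: [0.4998, -0.2325, 0.0555]
orientation: [[-0.168, 0.0, 0.986], [-0.986, -0.0, -0.168], [0.0, -1.0, 0.0]]
wrist_force: [-12.5, 6.5, 24.0]
width: 0.0197
```

Contact (24 N up). Ease off a millimetre, release, rise.

send_rows(xyz=[[0,-0.1,0],[0,-0.1,0],[0,-0.1,0],[0,-0.1,0],[0,-0.1,0],[0,-3,0],[0,-7,0],[0,-11,0]], rot=[[0,0,0],[0,0,0],[0,0,0],[0,0,0],[0,0,0],[0,0,0],[0,0,0],[0,0,0]], hand=[1,1,5.5,5.5,5.5,5.5,5.5,5.5])

```text
t: 13.45
ee_pos: [0.4996, -0.2323, 0.1648]
orientation: [[-0.168, -0.001, 0.986], [-0.986, 0.0, -0.168], [-0.0, -1.0, -0.001]]
wrist_force: [0.8, -0.5, -0.5]
width: 0.0549
```

send_rows(xyz=[[0,-3,0],[0,-3,0],[0,-3,0]], rot=[[0,0,0],[0,0,0],[0,0,0]], hand=[5.5,5.5,5.5])

```text
t: 13.75
ee_pos: [0.5, -0.2326, 0.1939]
orientation: [[-0.168, 0.001, 0.986], [-0.986, -0.001, -0.168], [0.0, -1.0, 0.001]]
wrist_force: [0.9, 0.3, -0.6]
width: 0.0552
```

Run:
```python
from h import *
w=snap('wrist','w9');b=snap('side','d9'); a=snap('scene','s9'); s=arm.get_state(); p=s['ee_pos']; print(s['t'],p,s['wrist_force'])
for k in('w9','d9','s9'):
    D=load(k);P=cloud(D);I=D['img'].astype(int);Z=P[...,2]
    def rep(n,m):
        if m.sum()>3: q=P[m]; r=cv2.minAreaRect(q[:,:2].astype(np.float32)); A=np.c_[q[:,:2]-q[:,:2].mean(0),np.ones(len(q))]; print(k,n,m.sum(),np.round(r[0],4),np.round(r[1],4),'z',np.percentile(q[:,2],[2,50,98]).round(4),'slope',np.linalg.lstsq(A,q[:,2],rcond=None)[0][:2].round(3))
    with np.errstate(all='ignore'):
        n=(abs(P[...,0]-.5)<.06)&(abs(P[...,1]+.232)<.06)
        rep('blocktop',n&(abs(Z-.0485)<.004)&(I.min(-1)>90)); rep('knob',n&(Z>.072)&(Z<.09))
        rep('plugtop',(I[...,2]>I[...,0]+25)&(abs(P[...,0]-.555)<.03)&(abs(P[...,1]-.103)<.03)&(abs(Z-.127)<.004))
cv2.imwrite('pics/v9.png',np.vstack([w['img'],np.hstack([cv2.resize(b['img'][100:270,180:390],(256,207)),cv2.resize(a['img'][130:260,230:390],(256,207))])]))
```

```text
13.9 [ 0.49948199 -0.23225706  0.19243228] [ 0.06802384  0.59837605 -0.49267435]
w9 blocktop 2129 [ 0.5007 -0.2332] [0.0703 0.06  ] z [0.0472 0.0489 0.0503] slope [ 0.001 -0.002]
w9 knob 369 [ 0.5007 -0.2325] [0.021  0.0204] z [0.0741 0.0826 0.0841] slope [-0.031 -0.177]
d9 blocktop 120 [ 0.4973 -0.2313] [0.0752 0.0606] z [0.045  0.0485 0.052 ] slope [ 0.01  -0.001]
d9 knob 24 [ 0.4986 -0.2281] [0.0204 0.0215] z [0.0735 0.0797 0.086 ] slope [ 0.044 -0.188]
d9 plugtop 41 [0.5535 0.1025] [0.0247 0.0295] z [0.1232 0.1272 0.1298] slope [-0.044 -0.092]
s9 blocktop 218 [ 0.4966 -0.2333] [0.0726 0.0622] z [0.0452 0.0484 0.0513] slope [ 0.018 -0.004]
s9 knob 39 [ 0.4964 -0.2329] [0.022  0.0185] z [0.0731 0.0804 0.0846] slope [0.228 0.109]
s9 plugtop 33 [0.553  0.1019] [0.0254 0.0249] z [0.1243 0.128  0.1303] slope [0.015 0.073]
```

View pics/v9.png

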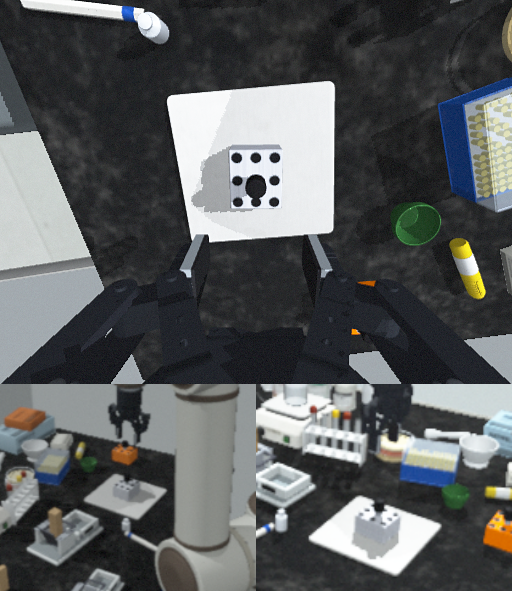

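View v9: the block stands level at the plate's centre, px (256,178), with its top at 48.5 mm (48 expected). The plug stands in the slot with its top at 127 mm, and the gripper is clear of everything. Handing in.

```bash
python3 -c "
from workcell import arm
print(arm.hand_in())"
```

```text
the job is handed in; nothing more can be done
None
```

The job is done and handed in at about 13.9 s. I pressed the wide plug down into the slot behind the post and released it. I then lifted the block by its knob and stood it on the steel plate.

**Last checks:**
- **Block:** it stands level, with a fitted slope of at most 0.02. Its top is at 48.5 mm, where 48 mm was expected. Its centre is within about 4 mm of the plate's centre.
- **Plug:** its top is at 127–128 mm, so it is still fully seated. After its release, before the lift, it stood upright and the catch lip was about 4 mm clear of the block.
- **Robot:** the gripper is open and clear of everything, and the wrist force is under 1 N.

**Disagreements:**
- The cameras differed by 2–4 mm in x, so I used values between them.
- The knob read 19.7 mm between the fingers, against the 22 mm stated, but the grip held.
- The wrist force was 19 N with the plug pressed home and 24 N when the block touched the plate, both well below the 120 N limit.

No check failed.

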